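# Find the slipcase with the loose block

## Task

One of the three sealed slipcases on the sloping stand has a block loose inside it. Going from the robot's left to its right, lift each case in turn and tip it until its far end points about 25 degrees below level, feeling whether something slides inside; set a sound case gently back in its own place on the stand, and lay the one that shifts gently flat, upper face up, in the repair tray. Leave everything else on the table undisturbed.

Things in the scene. Friction and masses are not known exactly. Their poses are not given: they have to be found in the camera images.
- case_1_centre (a point): Left-hand (seen from the robot) of three sealed wooden slipcases, outwardly alike: closed box 130 mm long (x), 44 mm wide (y), 34 mm thick (z), 0.35 to 0.6 kg. This point is its centre. At the start it lies on the slope, x pointing up the slope away from the robot, y to the robot's left, z out of its upper face. Grip it firmly across the 44 mm width; it may sag a few degrees in the grip.
- case_2_centre (a point): The same point and axes on the middle case. Inside one of the three, no telling which, a heavy block 34 mm long (0.2 to 0.35 kg) is loose: it rests at the case's lower (near) end and slides about 86 mm along it once the far end is tipped more than 12 degrees below level, which shifts the moment in the hand by 0.15 to 0.3 N m.
- case_3_centre (a point): The same point and axes on the right-hand case. In the two sound cases nothing moves when they are tipped, but one of the two is heavier at one end, and all weights differ at random: only a shift on tipping tells the loose one.
- stand: Fixed dark-wood stand, 280 mm wide (y). Its top, 160 mm long, slopes at 25 degrees, rising along +x (away from the robot), with a 12 mm lip at the lower edge. Origin on the table under the middle of the slope, which is 55 mm up; z up. Three places side by side: a case in its place has its centre at x -7, z +71 and y +90 (left), 0 or -90 mm (right) in this frame.
- tray: Fixed, empty plywood repair tray beside the stand (left or right), open-topped, 190 mm (its x) x 125 mm (its y), rim 25 mm high, walls and floor 5 mm thick, so 180 x 115 mm inside. Origin: centre of its underside on the table, z up.
- book_pile: Fixed pile of three hand-made books, about 180 x 125 mm, 45 mm high, on the side of the stand where the tray is not. Origin: centre of its underside.
- paperweight: Polished stone paperweight, 60 mm across, 28 mm high. Origin: centre of its underside. Leave alone.
- folder: Flat white bone folder, 140 x 20 x 5 mm, lying on the table. Origin: centre of its underside, x along it. Leave alone.
- mug: Terracotta mug, 76 mm across, 85 mm high, handle to its +y. Origin: centre of its underside. Leave alone.
- radio: Small black radio, 70 x 130 x 90 mm, with a carrying handle to 116 mm. Origin: centre of its underside. Leave alone.

How it is judged:
By the outcome, as a careful person would: the job done as asked, in the order asked, and still so for the second after the job is handed in, with the robot touching nothing.
It also fails if it takes over 72 s, if anything falls off the work surface, if the arm or the gripper's body presses on something with over 40 N, if the wrist force passes 120 N, or if a joint passes its speed limit or range.

## Robot

A 6-joint arm with a two-finger parallel gripper is mounted at the origin on the work surface. World frame = base frame: x ahead of the robot, y to its left, z up, the work surface at z = 0. Lengths are in m, angles in rad, forces in N, time in s.
With the tool pointing down it reaches from about 0.25 to 0.725 m from the base axis. Payload 4 kg.
Tool frame: the origin (TCP) lies at the very end of the fingers, on their centre line; the grasp point (between the pads) lies 19 mm behind it; z points along the fingers, y is the line along which they close (so a half turn about z gives the same grasp; the last joint's range is limited). The gripper opens to 85 mm and grips with 20 to 120 N. Pads are 22 mm wide; open, the fingers measure 114 mm over their backs; the gripper's body (76 mm by 85 mm) begins 54 mm behind the grasp point. The pads swing forward as they close: fully open they stand 13 mm farther back than shut.
Start: joints at [1.138, 0.241, 0.005, 1.335, 0, 1.571], TCP at [0.21, 0.454, 0.192] pointing down, gripper open.
Joint ranges: [-2.72, 2.72], [-1.05, 1.87], [-1.09, 1.28], [-1.99, 2.15], [-1.42, 1.44], [-3.14, 3.14]. Speed limits (rad/s): [2.79, 2.79, 3.14, 3.14, 3.14, 3.14].

## Interface

Orientations are given as a unit quaternion [x, y, z, w].
In Python, from workcell import bot, vision, workorder gives the robot as it stands.
- The arm moves only by the shell command python3 -m creep 'ROWS' [OPENING]. ROWS is JSON, a list of rows, each a list of 2 entries, a list of its own where there are three numbers: the shift along the tool's x, y, z in mm, then the turn, a rotation vector about the tool's x, y, z in rad. In form: [[[dx, dy, dz], [wx, wy, wz]], ...]. A call has 1 to 12 rows; each row shifts and turns the commanded pose from where the row before left it, along the tool's axes as they then stand; what a row does not reach is not made up. A row lasts 1/8 s, in which the tool goes at most 62.5 mm and 10.7 degrees, less where a joint would pass 70% of its speed; a pose out of reach is approached as far as the arm can. A call is refused whole if a number of a shift passes 62.5 or a number of a turn 0.188, either way. A call with a gripper value outside its range is refused whole. OPENING is the finger opening in mm, from 0 to 85.4, set as the call begins (- or left out, the last holds). The fingers move at their own pace and stop on an object; the grip force is fixed at half the most. Time passes only in rows, so rows that do not move let the fingers close. It gives the time, the measured TCP pose, the force, the opening and the grip force at its end, in the units of the state.
- bot.get_obs(): the state, without advancing time (a new reading comes with each control period).
- vision.camera(name): name is "scene" or "side" or "wrist"; returns a dict with "image" (400x640x3 uint8, blue, green, red), "z_map" (400x640 float32, m along the optical axis (not along the pixel's ray), 0 where there is no reading), "K" (3x3 intrinsics, pixels), "rvec" (rotation vector, rad) and "tvec" (3), from world to camera coordinates, as OpenCV has them; the wrist camera has in their place "tool_from_camera" (4x4, takes a point from camera to tool coordinates, whose origin is the TCP and whose axes are the flange's). Camera axes: x right, y down, z forward; pixel columns grow to the right and rows downward; lengths in m; the calibration is good to about 2 mm. A picture is of the moment at which its call begins: read the wrist's pose just before it.
- workorder.job_done(): hands the job in; it is judged then, once.
Trained networks look in a picture, given as the dict that the camera call returned (one of the last four; its "shot" number tells which), for a name from the list of things; names that differ only in an ending like _2 or _b are one class to them, and where a whole thing is asked for, a point or a joint stands for the part that bears it (a point fixed in the world has none). Each returns a list of dicts, best first, with "score" (0 to 1); they miss things now and then, are a little off and sometimes report something else, mostly with a low value. They report only what shows in the picture. A call takes as long as a camera call.
- vision.spot_in(picture, query): "position" ([column, row] in pixels, amid what is visible of it).
- vision.place_of(picture, query): "position" ([column, row] in pixels: a listed point, or the origin of a listed thing).
The state is a dict: "clock": time; "joint_pos": joint angles; "joint_vel": joint speeds; "tau": joint torques, N m; "eef_pos": TCP position; "tool_rot": TCP orientation; "ft_force": force on the tool from outside, world axes, zero at the start; "ft_torque": the same for the moment, N m; "grip_width": finger opening in m; "grasp_force": force on a finger pad.
Only numpy, scipy, OpenCV 4.12 (cv2) and the standard library are available. Lean on these libraries where they do the work, as an engineer would, in place of code of your own. Each camera call takes 0.05 s, during which the arm holds its last target. There are 200 camera calls.

## Working session

There is one attempt and no reset: what is moved stays moved. The work goes in short steps, Python scripts to look and compute and a shell command to move; the robot and the scene stay as the last step left them, time stands still between calls to the robot, and variables do not carry over. Pictures are saved under pics/ and viewed, at most 10 in all, crops included, and the job is handed in when it is done.

```bash
mkdir -p pics; ls; cat > h.py <<'E'
import numpy as np,cv2
from scipy.spatial.transform import Rotation as R
from workcell import bot,vision,workorder
def Tcam(p):
    T=np.eye(4);T[:3,:3]=cv2.Rodrigues(np.array(p['rvec'],float))[0];T[:3,3]=np.ravel(p['tvec']);return np.linalg.inv(T)
def cloud(p,T):
    z=p['z_map'];K=np.array(p['K']);v,u=np.mgrid[:z.shape[0],:z.shape[1]]
    c=np.stack([(u-K[0,2])/K[0,0]*z,(v-K[1,2])/K[1,1]*z,z],-1)
    w=c@T[:3,:3].T+T[:3,3];w[z<=0]=np.nan;return w
E
python3 - <<'E'
from h import *
o=bot.get_obs();print({k:np.round(v,3).tolist() for k,v in o.items()})
for n in ['scene','side']:
    p=vision.camera(n);cv2.imwrite(f'pics/{n}0.png',p['image']);T=Tcam(p);W=cloud(p,T);np.save(f'{n}W.npy',W)
    print(n,T[:3,3].round(2))
    for q in ['case_1_centre','stand','tray','book_pile','paperweight','folder','mug','radio']:
        for r in vision.spot_in(p,q)[:3]:
            c,rr=map(int,r['position']);print(q,r['score'],(c,rr),W[rr,c].round(3))
E
```

```text
pics
{'clock': 0.0, 'joint_pos': [1.138, 0.241, 0.004, 1.335, 0.0, 1.571], 'joint_vel': [-0.0, -0.001, 0.0, 0.0, -0.001, -0.001], 'tau': [-0.002, -37.232, 25.241, 0.017, 0.0, 0.0], 'eef_pos': [0.209, 0.453, 0.191], 'tool_rot': [0.215, 0.977, -0.001, -0.0], 'ft_force': [0.305, 0.654, -0.419], 'ft_torque': [0.011, -0.039, 0.019], 'grasp_force': 0.0, 'grip_width': 0.086}
scene [0.86 0.4  0.77]
case_1_centre 0.9 (337, 252) [0.621 0.121 0.094]
stand 0.63 (312, 244) [0.642 0.064 0.066]
stand 0.6 (331, 193) [ 0.502 -0.054  0.006]
stand 0.52 (340, 251) [0.614 0.122 0.093]
tray 0.6 (447, 310) [0.488 0.32  0.004]
tray 0.42 (288, 193) [ 0.618 -0.06   0.091]
tray 0.23 (282, 129) [ 0.498 -0.28   0.044]
book_pile 0.7 (282, 132) [ 0.505 -0.27   0.045]
paperweight 0.7 (373, 233) [0.502 0.102 0.025]
folder 0.93 (331, 194) [ 0.504 -0.053  0.005]
mug 0.72 (211, 158) [ 0.708 -0.259  0.085]
radio 0.59 (346, 358) [0.728 0.288 0.09 ]
side [ 0.42 -0.8   0.74]
case_1_centre 0.64 (318, 174) [0.603 0.096 0.085]
case_1_centre 0.5 (402, 305) [ 0.67  -0.324  0.085]
stand 0.7 (349, 233) [ 0.632 -0.098  0.06 ]
tray 0.85 (259, 155) [0.475 0.323 0.009]
tray 0.17 (316, 173) [0.598 0.1   0.086]
book_pile 0.57 (295, 331) [ 0.478 -0.312  0.046]
paperweight 0.7 (274, 199) [0.49  0.091 0.027]
folder 0.74 (290, 247) [ 0.506 -0.061  0.006]
mug 0.6 (405, 303) [ 0.708 -0.263  0.006]
radio 0.92 (351, 141) [0.718 0.218 0.091]
```

View pics/scene0.png

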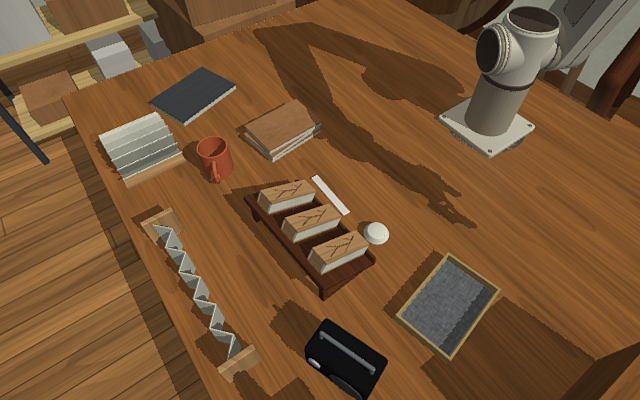

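View pics/side0.png

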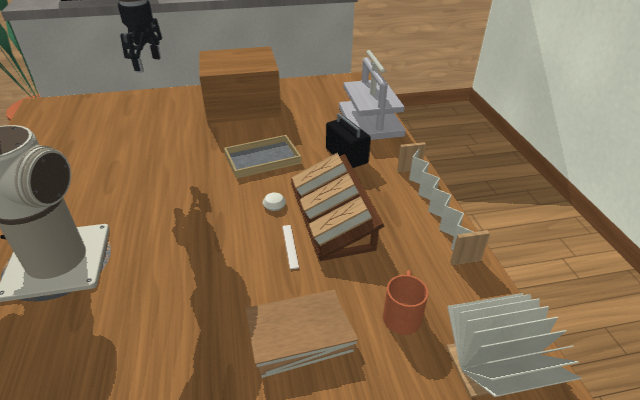

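```bash
python3 - <<'E'
import numpy as np
W=np.concatenate([np.load('sceneW.npy').reshape(-1,3),np.load('sideW.npy').reshape(-1,3)])
W=W[np.isfinite(W).all(1)]
# height map, 1cm cells, max z in mm
print('x\\y', [f'{y}' for y in range(40,-17,-1)])
for xi in range(36,80):
    row=[]
    for yi in range(40,-17,-1):
        m=(abs(W[:,0]-xi/100)<.005)&(abs(W[:,1]-yi/100)<.005)
        row.append(f'{np.median(W[m,2])*1000:3.0f}' if m.any() else ' . ')
    print(xi,' '.join(row))
E
```

```text
x\y ['40', '39', '38', '37', '36', '35', '34', '33', '32', '31', '30', '29', '28', '27', '26', '25', '24', '23', '22', '21', '20', '19', '18', '17', '16', '15', '14', '13', '12', '11', '10', '9', '8', '7', '6', '5', '4', '3', '2', '1', '0', '-1', '-2', '-3', '-4', '-5', '-6', '-7', '-8', '-9', '-10', '-11', '-12', '-13', '-14', '-15', '-16']
36  -0   0   1   1   1   1   1   1   1   2   1   1   1   1   1   1   1   1   1   0   1   1   1   1   1   1   0   1   1   2   1   0   0   1   1   1   1   1   1   1   1   1   1   1   1   1   1   1   1   1   2   1   1   1   1   1   1
37   1   1   1   0   0   1   2   2   2   1   1   1   1   0   1   1   1   1   0   1   1   1   1   1   1   1   1   1   1   1   2   1   1   1   0   2   2   1   1   0   1   1   1   2   1   2   1   1   1   1   1   1   1   1   1   1   2
38   0   0   1   0   1  21  17  21   1   1   2   1   1   1   2   1   1   1   1   1   0   1   1   1   2   1   0   1   1   0   1   1   1   1   1   1   1   1   1   1   1   1   1   1   1   1   2   1   1   1   2   1   1   1   1   1   1
39   0   1   1   0   2  11   7   9  15  18  18  19   9   4   3 
[... 8707 characters left out ...]
  0   0
77  .   .   .   .   .   .   .   .    0   1   0   0  -0  21  68  84  90  55   0   0  -0   0   0   0   0   0   1   1   1   0   0   0   1   0   1   1   1   0   1   1   0   0   1   1   1   1   1   1   1  -0   0   1   1   1   1   1   1
78  94  96 101  96  92  .   .   .   .    1   0   0   0   0  -0   1  16   1   0   0   1   0   1  -0   1   1   1   0   0   0   0   0   1   0   0   1   0   1   0   1   1   0   1   0   0   1   1   1   1   1   1   1   1   1   1   1   1
79 101 101 101  99  95  .   .   .   .    1   0   0   0   1   0   0   0   0  -0   0   1   1   1   0  -0   0   1   0   1   0   0   0   0   0   0   1   1   1   1   0   1   0   1   1   0   1   1   1   1   1   1   0   1   1   1   1   1
```

The tray is on the left at about (447,310) in the scene view. The three cases run from (337,252) down to (288,193), and the books are on the right. Next I'll fit the case tops and the tray.

```bash
cat >> h.py <<'E'
def rows(Rt,pt,obs=None,R0=None,p0=None,vmax=55.,wmax=.17):
    """identical rows (shift mm, turn rad) taking the tool to Rt,pt"""
    if R0 is None:
        o=obs or bot.get_obs();R0=R.from_quat(o['tool_rot']);p0=np.array(o['eef_pos'])
    w=(R0.inv()*Rt).as_rotvec();D=R0.inv().apply(np.array(pt)-p0)*1000
    for N in range(1,60):
        S=sum(R.from_rotvec(w*k/N).as_matrix() for k in range(N));d=np.linalg.solve(S,D)
        if np.linalg.norm(d)<=vmax and np.linalg.norm(w/N)<=wmax: break
    print('N',N,'d',d.round(1).tolist(),'w',(w/N).round(4).tolist());return N,d,w/N
E
python3 - <<'E'
from h import *
Ws=[np.load('sceneW.npy').reshape(-1,3),np.load('sideW.npy').reshape(-1,3)]
for nm,W in zip(['scene','side'],Ws):
    W=W[np.isfinite(W).all(1)]
    B=W[(W[:,0]>.53)&(W[:,0]<.71)&(W[:,1]>-.14)&(W[:,1]<.18)]
    for cy in (.112,.022,-.068):
        s=B[(abs(B[:,1]-cy)<.04)]
        h=s[:,2]-(.086+(s[:,0]-.6)*np.tan(np.radians(25)))
        s=s[abs(h)<.012]
        for _ in range(4):
            A=np.c_[s[:,:2],np.ones(len(s))];c=np.linalg.lstsq(A,s[:,2],rcond=None)[0]
            s=s[abs(s[:,2]-A@c)<.003]
        n=np.array([-c[0],-c[1],1]);n/=np.linalg.norm(n)
        # plane coords
        ex=np.array([n[2],0,-n[0]]);ex/=np.linalg.norm(ex);ey=np.cross(n,ex);m=s.mean(0)
        q=np.c_[(s-m)@ex,(s-m)@ey].astype(np.float32)
        (rc,sz,an)=cv2.minAreaRect(q*1000)
        ctr=m+ex*rc[0]/1000+ey*rc[1]/1000
        print(nm,len(s),'tilt',np.degrees(np.arccos(n[2])).round(1),'n',n.round(3),'top ctr',ctr.round(4),'size',np.round(sz,1),'ang',round(an,1),'centre',(ctr-.017*n).round(4))
W=np.concatenate(Ws);W=W[np.isfinite(W).all(1)]
s=W[(W[:,0]>.35)&(W[:,0]<.62)&(W[:,1]>.2)&(W[:,1]<.42)&(W[:,2]>.004)&(W[:,2]<.03)]
print('tray',cv2.minAreaRect((s[:,:2]*1000).astype(np.float32)))
E
```

```text
scene 906 tilt 24.7 n [-0.418 -0.014  0.908] top ctr [0.6002 0.1107 0.0857] size [132.9  45.4] ang 3.0 centre [0.6073 0.111  0.0703]
scene 815 tilt 24.9 n [-0.421 -0.012  0.907] top ctr [0.6056 0.0216 0.0861] size [132.7  45.5] ang 3.4 centre [0.6128 0.0218 0.0706]
scene 726 tilt 24.9 n [-0.421 -0.019  0.907] top ctr [ 0.6111 -0.068   0.0862] size [131.4  46.5] ang 3.3 centre [ 0.6182 -0.0677  0.0708]
side 539 tilt 25.1 n [-0.42  -0.063  0.905] top ctr [0.6018 0.1113 0.0866] size [130.2  48.6] ang 3.0 centre [0.609  0.1123 0.0712]
side 662 tilt 24.9 n [-0.418 -0.04   0.907] top ctr [0.607  0.0206 0.0867] size [129.9  49.8] ang 3.2 centre [0.6141 0.0213 0.0713]
side 858 tilt 24.9 n [-0.419 -0.04   0.907] top ctr [ 0.6121 -0.0688  0.0867] size [130.   47.8] ang 3.0 centre [ 0.6192 -0.0681  0.0713]
tray ((485.3089599609375, 310.1570739746094), (267.75921630859375, 218.67813110351562), 0.5126779675483704)
```

```bash
cat >> h.py <<'E'
C={1:np.array([.608,.1115,.0708]),2:np.array([.6134,.0216,.071]),3:np.array([.6187,-.068,.071])}
YAW=3.4
FL=R.from_matrix(np.diag([-1.,1,-1]))
def tool(yaw,pitch): # pitch = far end up, deg
    return R.from_euler('z',yaw,degrees=True)*R.from_euler('y',-pitch,degrees=True)*FL
def pre(i,back): 
    r=tool(YAW,25);return r,C[i]+r.apply([0,0,.013-back])
E
python3 - <<'E'
from h import *
from scipy.spatial import ConvexHull
for n in ['scene','side']:
    W=np.load(n+'W.npy').reshape(-1,3);W=W[np.isfinite(W).all(1)]
    s=W[(W[:,0]>.35)&(W[:,0]<.60)&(W[:,1]>.2)&(W[:,1]<.42)&(W[:,2]>.020)&(W[:,2]<.028)]
    s=s[~((s[:,0]>.53)&(s[:,1]<.24))]
    print(n,len(s),cv2.minAreaRect((s[:,:2]*1000).astype(np.float32)))
r,p=pre(1,.1);print(p,rows(r,p))
r,p=pre(1,.1);rows(*pre(1,0),R0=r,p0=p)
E
```

```text
scene 927 ((482.0653076171875, 311.7977294921875), (192.18905639648438, 125.11732482910156), 11.336628913879395)
side 455 ((483.5505676269531, 312.778564453125), (192.2526092529297, 134.62681579589844), 12.043486595153809)
N 10 d [-41.8, -26.5, 12.2] w [-0.0107, -0.0427, -0.0484]
[0.57129693 0.10931944 0.14964878] (10, array([-41.77384766, -26.49274324,  12.17954064]), array([-0.01073521, -0.04274536, -0.0484243 ]))
N 2 d [0.0, 0.0, 50.0] w [0.0, 0.0, 0.0]
```

```bash
python3 -m creep '[[[-42,-26.5,12],[-0.0107,-0.0427,-0.0484]],[[-42,-26.5,12],[-0.0107,-0.0427,-0.0484]],[[-42,-26.5,12],[-0.0107,-0.0427,-0.0484]],[[-42,-26.5,12],[-0.0107,-0.0427,-0.0484]],[[-42,-26.5,12],[-0.0107,-0.0427,-0.0484]],[[-42,-26.5,12],[-0.0107,-0.0427,-0.0484]],[[-42,-26.5,12],[-0.0107,-0.0427,-0.0484]],[[-42,-26.5,12],[-0.0107,-0.0427,-0.0484]],[[-42,-26.5,12],[-0.0107,-0.0427,-0.0484]],[[-42,-26.5,12],[-0.0107,-0.0427,-0.0484]],[[0,0,0],[0,0,0]],[[0,0,0],[0,0,0]]]' 66
python3 - <<'E'
from h import *
o=bot.get_obs();print(o['joint_pos']);rows(*pre(1,.1));rows(*pre(1,.0))
p=vision.camera('wrist');o=bot.get_obs();cv2.imwrite('pics/w1.png',p['image'])
T=np.eye(4);T[:3,:3]=R.from_quat(o['tool_rot']).as_matrix();T[:3,3]=o['eef_pos']
W=cloud(p,T@np.array(p['tool_from_camera']))
for r in vision.place_of(p,'case_1_centre'):
    c,v=map(int,np.round(r['position']));print(r,W[v,c].round(4))
h=(W-C[1])@R.from_euler('zy',[3.4,-25],degrees=True).as_matrix()  # case frame
m=(abs(h[...,2]-.017)<.004)&(abs(h[...,1])<.04)&(abs(h[...,0])<.09)
print(m.sum(),h[m].min(0).round(4),h[m].max(0).round(4),np.median(h[m],0).round(4))
E
```

```text
clock: 2.4
eef_pos: [0.5722, 0.1086, 0.1512]
tool_rot: [-0.029, 0.976, 0.006, 0.215]
ft_force: [-0.2, 0.5, 0.0]
grip_width: 0.0662
grasp_force: 0.0
[ 0.2298496   0.09862853 -0.39141945  0.65232099 -0.07178106  0.15578357]
N 1 d [1.4, 0.7, 1.1] w [-0.0004, -0.0023, -0.0008]
N 2 d [0.6, 0.4, 50.5] w [-0.0002, -0.0012, -0.0004]
5984 [-0.0641 -0.022   0.0131] [0.0666 0.0227 0.0188] [-0.0065  0.0002  0.0162]
```

View pics/w1.png

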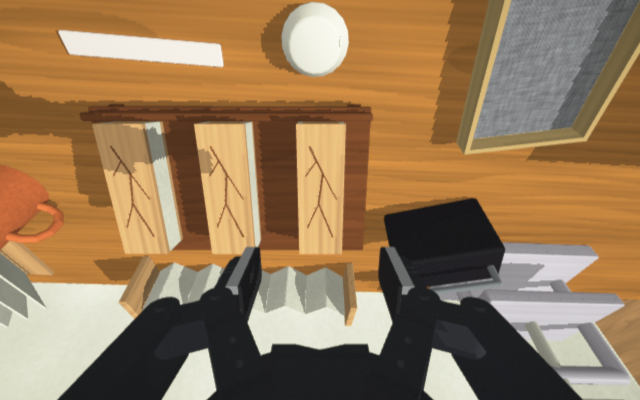

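The wrist view shows case 1 centred at column 321, and the fingers straddle it at about columns 258 and 382. The pose agrees with the fit to within 1 mm, so I'll descend and grip.

```bash
python3 -m creep '[[[1,0.5,40],[0,-0.002,0]],[[0,0,35],[0,0,0]],[[0,0,17],[0,0,0]],[[0,0,8],[0,0,0]],[[0,0,0],[0,0,0]]]' ; python3 - <<'E'
from h import *
rows(*pre(1,0))
E
python3 -m creep '[[[0,0,0],[0,0,0]],[[0,0,0],[0,0,0]],[[0,0,0],[0,0,0]],[[0,0,0],[0,0,0]],[[0,0,0],[0,0,0]]]' 30
python3 - <<'E'
from h import *
r0,p0=pre(1,0);rt=tool(YAW,0);o=bot.get_obs();print(o['ft_torque'],o['joint_pos'])
# lift: vertical 90mm keeping orientation, then level at (0.5,.11,.23)
r=R.from_quat(o['tool_rot']);print('up 100mm in tool',r.inv().apply([0,0,.1])*1000)
p1=o['eef_pos']+np.array([0,0,.1])
for P in (0,-25): rows(tool(YAW,P),[.5,.10,.26],R0=r,p0=p1)
rows(tool(YAW,-27),[.5,.10,.26],R0=tool(YAW,0),p0=np.array([.5,.10,.26]))
E
```

```text
clock: 3.12
eef_pos: [0.6143, 0.1121, 0.0609]
tool_rot: [-0.029, 0.976, 0.006, 0.217]
ft_force: [-0.9, -0.2, -0.2]
grip_width: 0.0661
grasp_force: 0.0
N 1 d [1.6, -0.2, 1.4] w [-0.0, 0.0015, 0.0002]
clock: 3.75
eef_pos: [0.6144, 0.1116, 0.0608]
tool_rot: [-0.029, 0.976, 0.006, 0.217]
ft_force: [-0.2, 0.1, -0.4]
grip_width: 0.0303
grasp_force: 0.0
[-0.02068771  0.39727644 -0.00597014] [ 0.21629646  0.28257269 -0.4344275   0.42066531 -0.06663446  0.14264659]
up 100mm in tool [-4.24043465e+01 -1.54569169e-02 -9.05641826e+01]
N 3 d [27.3, -1.6, -43.0] w [-0.0001, 0.146, -0.0001]
N 6 d [18.4, -0.8, -18.5] w [-0.0, 0.1457, -0.0001]
N 3 d [0.0, 0.0, 0.0] w [0.0, 0.1571, 0.0]
```

```bash
python3 - <<'E'
from h import *
o=bot.get_obs();print({k:np.round(v,3).tolist() for k,v in o.items()})
a=vision.camera('wrist')['image'];b=vision.camera('scene')['image']
cv2.imwrite('pics/w2.png',np.vstack([cv2.resize(a,(480,300)),cv2.resize(b[160:340,200:488],(480,300))]))
E
```

```text
{'clock': 3.75, 'joint_pos': [0.216, 0.283, -0.434, 0.421, -0.067, 0.143], 'joint_vel': [0.001, 0.003, -0.002, -0.001, 0.0, 0.0], 'tau': [0.0, -37.031, 23.01, -3.152, -0.195, -0.0], 'eef_pos': [0.614, 0.112, 0.061], 'tool_rot': [-0.029, 0.976, 0.006, 0.217], 'ft_force': [-0.159, 0.068, -0.383], 'ft_torque': [-0.021, 0.397, -0.006], 'grasp_force': 0.0, 'grip_width': 0.03}
```

View pics/w2.png

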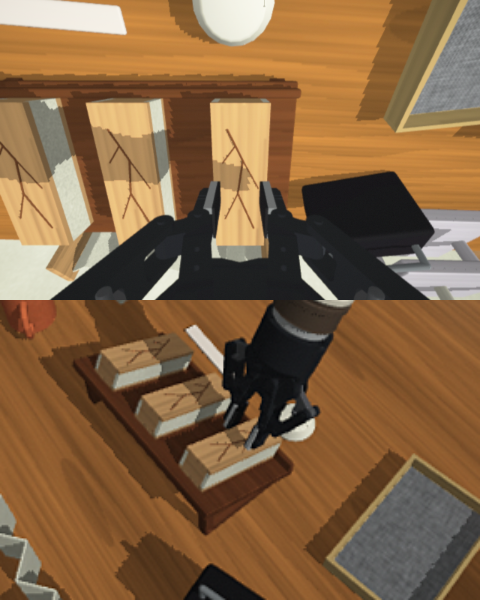

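```bash
python3 - <<'E'
from h import *
p=vision.camera('wrist');W=cloud(p,np.array(p['tool_from_camera']))
print(np.array(p['tool_from_camera']).round(4).tolist())
for v in range(220,340,8): print(v,[ (c,*(W[v,c]*1000).round(0).astype(int)) for c in (280,286,294,320,350,356,362) if np.isfinite(W[v,c]).all()])
p=vision.camera('scene');Wd=cloud(p,Tcam(p));o=bot.get_obs()
t=R.from_quat(o['tool_rot']).inv().apply(Wd.reshape(-1,3)-o['eef_pos'])*1000
for z in range(-70,31,5):
    m=(abs(t[:,2]-z)<2.5)&(abs(t[:,0])<15)&(abs(t[:,1])<45); print(z,m.sum(),np.sort(t[m,1]).round(0)[::max(1,m.sum()//10)])
E
```

```text
[[-0.0004, -0.9458, -0.3249, 0.0828], [1.0, -0.0001, -0.0008, 0.0005], [0.0007, -0.3249, 0.9458, -0.1821], [0.0, 0.0, 0.0, 1.0]]
220 [(280, np.int64(1), np.int64(-29), np.int64(6)), (294, np.int64(16), np.int64(-15), np.int64(-28)), (320, np.int64(16), np.int64(1), np.int64(-28)), (350, np.int64(16), np.int64(19), np.int64(-29)), (356, np.int64(16), np.int64(22), np.int64(-28)), (362, np.int64(1), np.int64(31), np.int64(6))]
228 [(280, np.int64(-5), np.int64(-29), np.int64(6)), (286, np.int64(10), np.int64(-20), np.int64(-28)), (294, np.int64(10), np.int64(-15), np.int64(-27)), (320, np.int64(10), np.int64(1), np.int64(-28)), (350, np.int64(10), np.int64(19), np.int64(-28)), (356, np.int64(10), np.int64(23), np.int64(-27)), (362, np.int64(-5), np.int64(32), np.int64(6))]
236 [(280, np.int64(-12), np.int64(-29), np.int64(5)), (286, np.int64(5), np.int64(-20), np.int64(-27)), (294, np.int64(5), np.int64(-15), np.int64(-28)), (320, np.int64(6), np.int64(1), np.int64(-29)), (350, np.int64(5), np.int64(19), np.int64(-27)), (356, np.int64(-12), np.int64(28), np.int64(6)), (362, np.int64(-1
[... 4583 characters left out ...]
6.  28.]
-50 33 [-29. -26. -19. -16. -15. -15.  16.  20.  22.  23.  26.]
-45 23 [-20. -18. -16. -16. -15. -15. -15.  14.  18.  21.  22.  22.]
-40 4 [-16. -15. -15. -15.]
-35 0 []
-30 179 [-22. -17. -14. -10.  -6.  -2.   2.   7.  12.  17.  21.]
-25 34 [-23. -18.  -8.  -0.   6.  13.  18.  21.  22.  22.  22.  23.]
-20 14 [22. 22. 22. 22. 22. 22. 22. 22. 23. 23. 23. 23. 23. 23.]
-15 8 [22. 22. 22. 22. 22. 22. 22. 23.]
-10 13 [21. 22. 22. 22. 22. 22. 22. 22. 22. 22. 22. 22. 22.]
-5 15 [21. 21. 22. 22. 22. 22. 22. 22. 22. 22. 22. 22. 23. 23. 23.]
0 11 [21. 22. 22. 22. 22. 22. 22. 22. 22. 23. 23.]
5 133 [-45. -42.  24.  27.  29.  32.  34.  37.  39.  42.  44.]
10 0 []
15 0 []
20 0 []
25 0 []
30 0 []
```

The depth maps from both cameras put the fingertips about 41 mm short of the reported TCP along tool z. The fingers therefore closed in the air above the case and touched nothing. I'll treat that 41 mm as an empirical tool offset, reopen, and go deeper while watching the force.

```bash
python3 -m creep '[[[1,0,0],[0,0,0]],[[0,0,0],[0,0,0]],[[0,0,0],[0,0,0]],[[0,0,15],[0,0,0]],[[0,0,12],[0,0,0]],[[0,0,8],[0,0,0]],[[0,0,4],[0,0,0]],[[0,0,0],[0,0,0]]]' 66
python3 - <<'E'
from h import *
p=vision.camera('scene');Wd=cloud(p,Tcam(p));o=bot.get_obs();print(o['ft_torque'])
t=R.from_quat(o['tool_rot']).inv().apply(Wd.reshape(-1,3)-o['eef_pos'])*1000
for z in range(-80,-19,5):
    m=(abs(t[:,2]-z)<2.5)&(abs(t[:,0])<15)&(abs(t[:,1])<60); print(z,m.sum(),np.sort(t[m,1]).round(0)[::max(1,m.sum()//12)])
p=vision.camera('wrist');cv2.imwrite('pics/w3.png',p['image'])
W=cloud(p,np.array(p['tool_from_camera']))*1000
m=(abs(W[...,0])<13)&(abs(W[...,1])>29)&(abs(W[...,1])<48);print('finger max z per side',[np.percentile(W[m&(s*W[...,1]>0)][:,2],[50,90,100]).round() for s in (1,-1)])
E
```

```text
clock: 4.95
eef_pos: [0.6298, 0.1125, 0.0244]
tool_rot: [-0.029, 0.976, 0.006, 0.217]
ft_force: [0.2, 0.1, 0.1]
grip_width: 0.0663
grasp_force: 0.0
[-0.00493391  0.49848437 -0.02024282]
-80 35 [-47. -44. -37. -36. -35. -35. -33. -33. -33. -33.  34.  36.  40.  41.
  44.  46.  46.  47.]
-75 42 [-46. -42. -35. -34. -33. -33. -33.  34.  38.  39.  42.  44.  46.  47.]
-70 192 [-45. -33. -18. -12.  -7.  -2.   1.   6.  11.  15.  19.  37.]
-65 114 [-45. -34. -32. -18. -11.  -5.   2.  10.  15.  21.  22.  37.  46.]
-60 45 [-45. -38. -36. -33. -33. -32.  22.  22.  23.  35.  38.  40.  44.  46.
  46.]
-55 40 [-45. -39. -34. -33. -33. -32.  22.  22.  22.  23.  37.  39.  41.  44.]
-50 28 [-39. -34. -33. -33. -33.  21.  21.  22.  22.  22.  23.  35.  37.  39.]
-45 11 [21. 22. 22. 22. 22. 22. 22. 22. 22. 22. 39.]
-40 14 [22. 22. 22. 22. 22. 22. 22. 22. 22. 22. 22. 23. 23. 23.]
-35 188 [-60. -56. -52. -47. -43.  23.  28.  33.  36.  39.  42.  46.  48.]
-30 22 [-56. -53. -45.  23.  26.  29.  34.  35.  38.  41.  45.  49.  50.  50.
  50.  50.  50.  50.  50.  50.  50.  50.]
-25 9 [49. 50. 50. 50. 50. 50. 50. 51. 51.]
-20 0 []
finger max z per side [array([-78., -33., -31.]), array([-79., -33., -32.])]
```

View pics/w3.png

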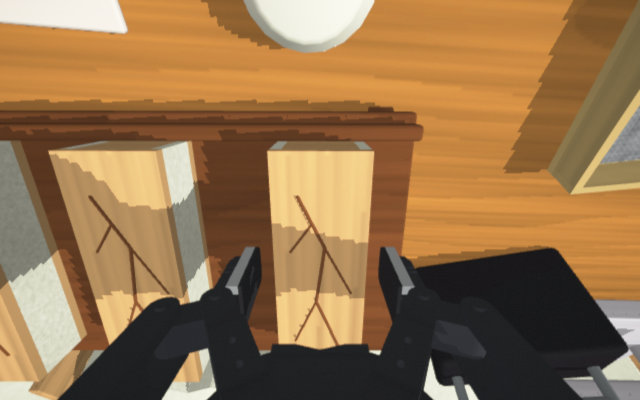

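The case sits between the pads with equal gaps on both sides, and the fingertips are about 13 mm above the slope. I'll go 4 mm deeper and close.

```bash
python3 -m creep '[[[0,0,4],[0,0,0]],[[0,0,0],[0,0,0]],[[0,0,0],[0,0,0]]]'
python3 -m creep '[[[0,0,0],[0,0,0]],[[0,0,0],[0,0,0]],[[0,0,0],[0,0,0]],[[0,0,0],[0,0,0]],[[0,0,0],[0,0,0]]]' 34
python3 - <<'E'
from h import *
o=bot.get_obs();print(o['ft_torque'],o['ft_force'],o['joint_pos'],o['eef_pos'].tolist() if hasattr(o['eef_pos'],'tolist') else o['eef_pos'],o['tool_rot'])
r=R.from_quat(o['tool_rot']);print('up 100mm in tool',r.inv().apply([0,0,.1])*1000)
p1=o['eef_pos']+np.array([0,0,.1])
for P in (0,-25): rows(tool(YAW,P),[.56,.11,.22],R0=r,p0=p1)
E
```

```text
clock: 5.42
eef_pos: [0.6316, 0.1127, 0.0214]
tool_rot: [-0.029, 0.976, 0.006, 0.217]
ft_force: [0.4, -0.7, -0.2]
grip_width: 0.0658
grasp_force: 0.0
clock: 6.05
eef_pos: [0.6316, 0.1128, 0.0217]
tool_rot: [-0.029, 0.976, 0.006, 0.217]
ft_force: [-4.6, 0.6, 5.4]
grip_width: 0.0432
grasp_force: 62.5
[-0.01637991  0.67223659 -0.05079487] [-4.61277164  0.60871507  5.40909538] [ 0.21106576  0.36892041 -0.43648036  0.3317214  -0.06420478  0.13769507] [0.631607058883722, 0.11283270674891047, 0.021680838527963132] [-0.02889905  0.97567617  0.00643756  0.21720823]
up 100mm in tool [-4.24221863e+01  7.72723630e-04 -9.05558287e+01]
N 3 d [13.5, 0.5, -38.5] w [-0.0, 0.146, -0.0]
N 6 d [11.0, 0.2, -17.8] w [0.0, 0.1457, -0.0]
```

```bash
python3 -m creep '[[[-4.2,0,-9.1],[0,0,0]],[[-10.6,0,-22.6],[0,0,0]],[[-13.8,0,-29.4],[0,0,0]],[[-13.8,0,-29.4],[0,0,0]],[[10.1,0.4,-28.9],[0,0.1095,0]],[[10.1,0.4,-28.9],[0,0.1095,0]],[[10.1,0.4,-28.9],[0,0.1095,0]],[[10.1,0.4,-28.9],[0,0.1095,0]],[[0,0,0],[0,0,0]],[[0,0,0],[0,0,0]]]'
cat >> h.py <<'E'
def feel(n=8):
    F=[];
    for _ in range(n):
        vision.camera('side');o=bot.get_obs();F.append(np.r_[o['ft_force'],o['ft_torque'],o['tau'][1:4]])
    F=np.array(F);print('F,T,tau',F.mean(0).round(3).tolist(),'sd',F.std(0).round(3).tolist(),'clock',o['clock'],'w',o['grip_width'])
    return F.mean(0)
E
python3 - <<'E'
from h import *
feel();o=bot.get_obs();print(o['joint_pos'])
rows(tool(YAW,0),[.56,.11,.22]);rows(tool(YAW,-25),[.56,.11,.22])
p=vision.camera('scene');cv2.imwrite('pics/s1.png',p['image'][100:320,180:500])
E
```

```text
clock: 7.3
eef_pos: [0.5618, 0.11, 0.2188]
tool_rot: [-0.029, 1.0, -0.0, -0.0]
ft_force: [-0.1, -0.1, -5.9]
grip_width: 0.043
grasp_force: 63.0
F,T,tau [-0.219, -0.245, -5.187, -0.008, -0.134, 0.008, -47.239, 27.824, 0.095] sd [0.416, 0.437, 0.527, 0.024, 0.032, 0.041, 0.177, 0.299, 0.037] clock 7.7 w 0.04333668947801474
[ 1.93849350e-01  3.79085997e-01  2.71771262e-01  1.46365213e+00
 -2.04315101e-04  1.34680935e-01]
N 1 d [1.8, -0.1, 0.8] w [-0.0002, -0.0001, -0.0002]
N 3 d [0.6, -0.0, 0.4] w [-0.0001, 0.1454, -0.0001]
```

View pics/s1.png

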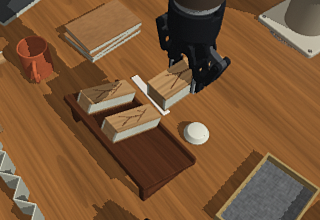

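Case 1 is held level above the stand. Now I'll tip it.

```bash
cat >> h.py <<'E'
def casepitch():
    """pitch (far end up, deg) of the held case's upper face, centre, from scene+side depth near tool"""
    o=bot.get_obs();Rt=R.from_quat(o['tool_rot']);res=[]
    for n in ('scene','side'):
        p=vision.camera(n);W=cloud(p,Tcam(p)).reshape(-1,3)
        t=Rt.inv().apply(W-o['eef_pos'])
        s=t[(abs(t[:,0])<.08)&(abs(t[:,1])<.019)&(abs(t[:,2]+.073)<.022)&(abs(t[:,0])>.02)]
        if len(s)<30: res.append((n,len(s)));continue
        for _ in range(5):
            k=np.polyfit(s[:,0],s[:,2],1);s=s[abs(s[:,2]-np.polyval(k,s[:,0]))<.003]
        res.append((n,len(s),'sag deg',np.degrees(np.arctan(k[0])).round(1),'top z@0',round(k[1]*1000,1),'x range',(s[:,0].min()*1000).round(),(s[:,0].max()*1000).round()))
    z=Rt.apply([1,0,0]);print(res,'tool pitch',np.degrees(np.arcsin(-z[2])).round(1))
E
python3 - <<'E'
from h import *
casepitch()
E
python3 -m creep '[[[0,0,0],[0,0.113,0]],[[0,0,0],[0,0.113,0]],[[0,0,0],[0,0.113,0]],[[0,0,0],[0,0.113,0]],[[0,0,0],[0,0,0]],[[0,0,0],[0,0,0]],[[0,0,0],[0,0,0]]]'
python3 - <<'E'
from h import *
casepitch();feel();print(bot.get_obs()['joint_pos'])
E
python3 -m creep '[[[0,0,0],[0,-0.113,0]],[[0,0,0],[0,-0.113,0]],[[0,0,0],[0,-0.113,0]],[[0,0,0],[0,-0.113,0]],[[0,0,0],[0,0,0]],[[0,0,0],[0,0,0]]]'
python3 - <<'E'
from h import *
feel();casepitch()
r,p=R.from_quat([-0.02889905,0.97567617,0.00643756,0.21720823]),np.array([.6316,.1128,.0217])
print('to 100mm above:');rows(r,p+[0,0,.1]);rows(r,p)
E
```

```text
[('scene', 460, 'sag deg', np.float64(-2.3), 'top z@0', np.float64(-72.1), 'x range', np.float64(-64.0), np.float64(-20.0)), ('side', 266, 'sag deg', np.float64(0.1), 'top z@0', np.float64(-71.8), 'x range', np.float64(-65.0), np.float64(65.0))] tool pitch 0.0
clock: 8.72
eef_pos: [0.5599, 0.11, 0.2217]
tool_rot: [-0.029, 0.975, -0.006, -0.221]
ft_force: [-0.6, -0.1, -4.6]
grip_width: 0.0429
grasp_force: 69.5
[('scene', 1132, 'sag deg', np.float64(-0.5), 'top z@0', np.float64(-70.1), 'x range', np.float64(-64.0), np.float64(66.0)), ('side', 106, 'sag deg', np.float64(2.3), 'top z@0', np.float64(-69.8), 'x range', np.float64(-67.0), np.float64(66.0))] tool pitch -25.6
F,T,tau [-0.005, 0.252, -5.42, 0.031, -0.772, 0.013, -63.85, 23.649, 4.032] sd [0.408, 0.69, 0.203, 0.025, 0.038, 0.026, 0.321, 0.061, 0.025] clock 9.225 w 0.04322760574394051
[0.16592451 0.86541901 0.99649298 2.14893968 0.04649817 0.09638785]
clock: 9.98
eef_pos: [0.5608, 0.11, 0.2198]
tool_rot: [-0.029, 1.0, 0.0, 0.001]
ft_force: [0.3, -0.1, -4.3]
grip_width: 0.0432
grasp_force: 69.3
F,T,tau [0.057, 0.163, -5.865, 0.002, 0.079, 0.016, -47.751, 27.924, -0.041] sd [0.575, 0.536, 0.488, 0.027, 0.035, 0.033, 0.278, 0.234, 0.068] clock 10.375 w 0.043188717971565094
[('scene', 477, 'sag deg', np.float64(-2.4), 'top z@0', np.float64(-71.8), 'x range', np.float64(-65.0), np.float64(-20.0)), ('side', 283, 'sag deg', np.float64(-0.3), 'top z@0', np.float64(-71.8), 'x range', np.float64(-66.0), np.float64(65.0))] tool pitch 0.1
to 100mm above:
N 3 d [-18.9, -0.5, 35.8] w [-0.0, -0.1454, -0.0001]
N 4 d [-9.5, -0.3, 51.9] w [-0.0, -0.1091, -0.0001]
```

At level, the moment before and after tipping went from -0.134 to +0.079 N m. That +0.21 shift fits a block sliding to the far end, so case 1 is the loose one and goes in the tray. I'll still tip the other two to confirm.

```bash
cat >> h.py <<'E'
TR=np.array([.4828,.3122])
E
python3 - <<'E'
from h import *
rt=tool(11.6,0)
rows(rt,[*TR,.07],vmax=45);rows(rt,[*TR,-.02],R0=rt,p0=np.array([*TR,.07]),vmax=25)
E
```

```text
N 6 d [8.9, 35.0, 24.8] w [-0.0, 0.0003, -0.0239]
N 4 d [0.0, 0.0, 22.5] w [0.0, 0.0, 0.0]
```

```bash
python3 -m creep '[[[8.9,35,10],[0,0,-0.0239]],[[8.9,35,20],[0,0,-0.0239]],[[8.9,35,29],[0,0,-0.0239]],[[8.9,35,30],[0,0,-0.0239]],[[8.9,35,30],[0,0,-0.0239]],[[8.9,35,29.8],[0,0,-0.0239]],[[0,0,0],[0,0,0]],[[0,0,0],[0,0,0]]]'
python3 - <<'E'
from h import *
rows(tool(11.6,0),[*TR,-.02]);casepitch()
p=vision.camera('scene');W=cloud(p,Tcam(p)).reshape(-1,3);W=W[np.isfinite(W).all(1)]
o=bot.get_obs();r=R.from_euler('z',11.6,degrees=True)
t=r.inv().apply(W-[*TR,0]);m=(abs(t[:,0])<.1)&(abs(t[:,1])<.07)&(t[:,2]>.09)&(t[:,2]<.16)
f=(abs(t[:,0])<.085)&(abs(t[:,1])<.05)&(t[:,2]<.012);print('floor',np.median(t[f,2]))
E
```

```text
clock: 11.48
eef_pos: [0.4832, 0.3121, 0.0705]
tool_rot: [-0.101, 0.995, -0.0, 0.002]
ft_force: [0.5, -0.8, -5.3]
grip_width: 0.0428
grasp_force: 69.7
N 2 d [0.3, 0.1, 45.3] w [-0.0003, 0.0015, 0.0001]
[('scene', 467, 'sag deg', np.float64(-2.9), 'top z@0', np.float64(-72.3), 'x range', np.float64(-65.0), np.float64(-20.0)), ('side', 143, 'sag deg', np.float64(0.1), 'top z@0', np.float64(-72.0), 'x range', np.float64(-66.0), np.float64(64.0))] tool pitch 0.2
floor 0.006034242016242586
```

```bash
python3 -m creep '[[[0,0,30],[0,0,0]],[[0,0,30],[0,0,0]],[[0,0,20],[0,0,0]],[[0,0,12],[0,0,0]],[[0,0,4],[0,0,0]],[[0,0,1.5],[0,0,0]],[[0,0,1],[0,0,0]]]'
python3 -m creep '[[[0,0,1],[0,0,0]],[[0,0,1],[0,0,0]],[[0,0,0],[0,0,0]]]'
```

```text
clock: 12.5
eef_pos: [0.4839, 0.3125, -0.0273]
tool_rot: [-0.101, 0.995, 0.0, 0.002]
ft_force: [0.4, -0.6, -4.9]
grip_width: 0.0425
grasp_force: 69.7
clock: 12.88
eef_pos: [0.483, 0.3121, -0.0302]
tool_rot: [-0.101, 0.995, 0.0, 0.001]
ft_force: [0.2, -0.1, -6.1]
grip_width: 0.0429
grasp_force: 69.7
```

```bash
python3 -m creep '[[[0,0,1],[0,0,0]],[[0,0,0.7],[0,0,0]],[[0,0,0],[0,0,0]]]'
python3 -m creep '[[[0,0,0.7],[0,0,0]],[[0,0,0],[0,0,0]]]'
```

```text
clock: 13.25
eef_pos: [0.4831, 0.3121, -0.0314]
tool_rot: [-0.101, 0.995, 0.0, 0.001]
ft_force: [-2.5, -1.2, 0.1]
grip_width: 0.0432
grasp_force: 70.5
clock: 13.5
eef_pos: [0.4831, 0.3122, -0.0315]
tool_rot: [-0.101, 0.995, 0.0, 0.002]
ft_force: [-4.2, -2.8, 6.2]
grip_width: 0.0432
grasp_force: 71.2
```

```bash
python3 -m creep '[[[0,0,-0.6],[0,0,0]],[[0,0,0],[0,0,0]],[[0,0,0],[0,0,0]],[[0,0,0],[0,0,0]],[[0,0,-12],[0,0,0]],[[0,0,-30],[0,0,0]],[[0,0,-50],[0,0,0]],[[0,0,-50],[0,0,0]],[[0,0,-50],[0,0,0]],[[0,0,0],[0,0,0]]]' 64
python3 - <<'E'
from h import *
p=vision.camera('wrist');o=bot.get_obs();cv2.imwrite('pics/w4.png',p['image'])
p=vision.camera('side');W=cloud(p,Tcam(p)).reshape(-1,3);W=W[np.isfinite(W).all(1)]
for i in (2,3):
    h=(W-C[i])@R.from_euler('zy',[3.4,-25],degrees=True).as_matrix();m=(abs(h[:,2]-.017)<.004)&(abs(h[:,1])<.03)&(abs(h[:,0])<.08);print(i,m.sum(),np.percentile(h[m],[1,50,99],axis=0).round(4).tolist())
def g(i,b):
    r=tool(YAW,25);return r,C[i]+r.apply([0,0,.055-b])
r,p=g(2,.1);print(p);rows(r,p);rows(*g(2,0),R0=r,p0=p)
E
```

```text
clock: 14.75
eef_pos: [0.4857, 0.314, 0.1663]
tool_rot: [-0.101, 0.995, 0.003, 0.006]
ft_force: [-1.4, 0.1, 0.0]
grip_width: 0.0639
grasp_force: 0.0
2 748 [[-0.0627, -0.0237, 0.0134], [0.0016, -0.0019, 0.017], [0.0645, 0.0234, 0.0202]]
3 906 [[-0.0632, -0.0236, 0.0135], [0.0014, -0.0023, 0.0171], [0.0644, 0.0222, 0.0199]]
[0.59441565 0.02047212 0.11178385]
N 6 d [-9.8, -50.7, 10.5] w [0.0053, -0.0719, 0.0234]
N 2 d [-0.0, -0.0, 50.0] w [0.0, 0.0, 0.0]
```

View pics/w4.png

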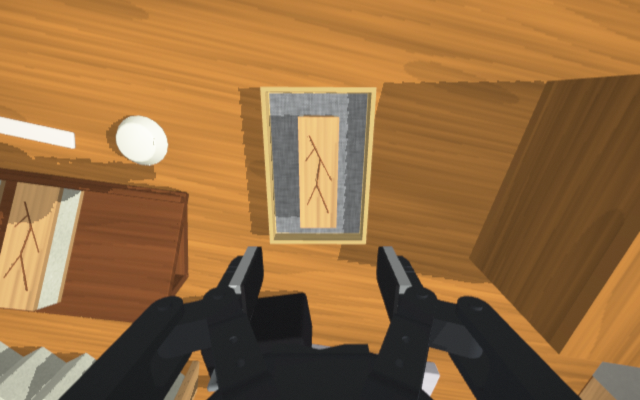

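Case 1 lies flat in the tray, around (319,170) in the wrist view. Now case 2.

```bash
python3 -m creep '[[[-9.8,-50.7,10.5],[0.0053,-0.0719,0.0234]],[[-9.8,-50.7,10.5],[0.0053,-0.0719,0.0234]],[[-9.8,-50.7,10.5],[0.0053,-0.0719,0.0234]],[[-9.8,-50.7,10.5],[0.0053,-0.0719,0.0234]],[[-9.8,-50.7,10.5],[0.0053,-0.0719,0.0234]],[[-9.8,-50.7,10.5],[0.0053,-0.0719,0.0234]],[[0,0,0],[0,0,0]],[[0,0,0],[0,0,0]]]' 66
cat >> h.py <<'E'
def g(i,b):
    r=tool(YAW,25);return r,C[i]+r.apply([0,0,.055-b])
E
python3 - <<'E'
from h import *
rows(*g(2,0))
p=vision.camera('wrist');o=bot.get_obs()
T=np.eye(4);T[:3,:3]=R.from_quat(o['tool_rot']).as_matrix();T[:3,3]=o['eef_pos']
W=cloud(p,T@np.array(p['tool_from_camera'])).reshape(-1,3)
h=(W-C[2])@R.from_euler('zy',[3.4,-25],degrees=True).as_matrix();m=(abs(h[:,2]-.017)<.004)&(abs(h[:,1])<.035)&(abs(h[:,0])<.08);print(m.sum(),np.percentile(h[m],[1,50,99],axis=0).round(4).tolist())
E
```

```text
clock: 15.85
eef_pos: [0.5928, 0.0205, 0.1095]
tool_rot: [-0.029, 0.976, 0.006, 0.214]
ft_force: [0.1, 0.1, 0.5]
grip_width: 0.066
grasp_force: 0.0
N 2 d [-1.4, -0.0, 49.3] w [-0.0001, -0.0023, -0.0]
8178 [[-0.0622, -0.0209, 0.0147], [-0.0072, 0.0006, 0.0164], [0.0651, 0.0222, 0.018]]
```

```bash
python3 -m creep '[[[-2.5,0,40],[0,-0.0045,0]],[[0,0.4,30],[0,0,0]],[[0,0,17],[0,0,0]],[[0,0,8],[0,0,0]],[[0,0,3],[0,0,0]],[[0,0,0],[0,0,0]],[[0,0,0],[0,0,0]]]'
python3 -m creep '[[[0,0,0],[0,0,0]],[[0,0,0],[0,0,0]],[[0,0,0],[0,0,0]],[[0,0,0],[0,0,0]]]' 34
python3 - <<'E'
from h import *
o=bot.get_obs();print([*o['eef_pos']],[*o['tool_rot']])
r=R.from_quat(o['tool_rot']);p1=o['eef_pos']+np.array([0,0,.1]);rows(tool(YAW,0),[.5,.02,.21],R0=r,p0=p1,vmax=40)
E
```

```text
clock: 16.77
eef_pos: [0.638, 0.0233, 0.024]
tool_rot: [-0.029, 0.975, 0.006, 0.218]
ft_force: [0.3, 0.3, 0.3]
grip_width: 0.0661
grasp_force: 0.0
clock: 17.27
eef_pos: [0.6377, 0.0231, 0.0239]
tool_rot: [-0.029, 0.975, 0.006, 0.218]
ft_force: [-3.1, -0.8, 4.7]
grip_width: 0.0431
grasp_force: 62.3
[np.float64(0.6377144613520371), np.float64(0.02307300394242564), np.float64(0.023873876474035938)] [np.float64(-0.028929169214346094), np.float64(0.9754585985699271), np.float64(0.005880520861090626), np.float64(0.21819497042545175)]
N 5 d [22.3, 1.0, -24.0] w [-0.0002, 0.088, -0.0]
```

```bash
python3 -m creep '[[[-4.2,0,-9.1],[0,0,0]],[[-10.6,0,-22.6],[0,0,0]],[[-13.8,0,-29.4],[0,0,0]],[[-13.8,0,-29.4],[0,0,0]],[[22.3,1,-24],[0,0.088,0]],[[22.3,1,-24],[0,0.088,0]],[[22.3,1,-24],[0,0.088,0]],[[22.3,1,-24],[0,0.088,0]],[[22.3,1,-24],[0,0.088,0]],[[0,0,0],[0,0,0]],[[0,0,0],[0,0,0]]]'
python3 - <<'E'
from h import *
feel();casepitch()
E
python3 -m creep '[[[0,0,0],[0,0.113,0]],[[0,0,0],[0,0.113,0]],[[0,0,0],[0,0.113,0]],[[0,0,0],[0,0.113,0]],[[0,0,0],[0,0,0]],[[0,0,0],[0,0,0]],[[0,0,0],[0,0,0]]]'
python3 - <<'E'
from h import *
casepitch();feel();print(bot.get_obs()['joint_pos'])
E
python3 -m creep '[[[0,0,0],[0,-0.113,0]],[[0,0,0],[0,-0.113,0]],[[0,0,0],[0,-0.113,0]],[[0,0,0],[0,-0.113,0]],[[0,0,0],[0,0,0]],[[0,0,0],[0,0,0]]]'
python3 - <<'E'
from h import *
feel();casepitch()
r,p=R.from_quat([-0.02893,0.97546,0.00588,0.218195]),np.array([.6377,.0231,.0239])
rows(r,p+[0,0,.09],vmax=45)
E
```

```text
clock: 18.65
eef_pos: [0.4997, 0.0203, 0.2079]
tool_rot: [-0.03, 1.0, -0.0, -0.0]
ft_force: [-0.7, -0.8, -6.0]
grip_width: 0.043
grasp_force: 62.1
F,T,tau [-0.062, -0.008, -5.066, 0.021, -0.074, -0.002, -39.712, 27.463, 0.068] sd [0.421, 0.441, 0.507, 0.026, 0.021, 0.037, 0.143, 0.184, 0.022] clock 19.05 w 0.04315221016673445
[('scene', 314, 'sag deg', np.float64(-3.2), 'top z@0', np.float64(-71.1), 'x range', np.float64(-63.0), np.float64(-20.0)), ('side', 411, 'sag deg', np.float64(-0.2), 'top z@0', np.float64(-70.4), 'x range', np.float64(-64.0), np.float64(67.0))] tool pitch -0.1
clock: 20.02
eef_pos: [0.4996, 0.0203, 0.2112]
tool_rot: [-0.029, 0.975, -0.007, -0.222]
ft_force: [0.1, 0.5, -4.6]
grip_width: 0.0434
grasp_force: 65.8
[('scene', 833, 'sag deg', np.float64(-0.2), 'top z@0', np.float64(-68.6), 'x range', np.float64(-62.0), np.float64(68.0)), ('side', 197, 'sag deg', np.float64(0.2), 'top z@0', np.float64(-70.1), 'x range', np.float64(-63.0), np.float64(68.0))] tool pitch -25.7
F,T,tau [0.06, 0.184, -5.07, 0.054, -0.983, -0.003, -56.097, 23.645, 4.238] sd [0.464, 0.387, 0.638, 0.013, 0.032, 0.017, 0.231, 0.032, 0.027] clock 20.525 w 0.043455115291147206
[ 0.04538082  0.66233577  0.58818383  1.94922288 -0.00690963 -0.01233323]
clock: 21.28
eef_pos: [0.5001, 0.0203, 0.2095]
tool_rot: [-0.03, 1.0, -0.0, -0.001]
ft_force: [0.9, 0.1, -4.9]
grip_width: 0.0433
grasp_force: 67.4
F,T,tau [-0.162, 0.06, -5.128, -0.006, -0.107, -0.007, -40.111, 27.355, 0.152] sd [0.298, 0.346, 0.28, 0.03, 0.026, 0.015, 0.284, 0.186, 0.054] clock 21.675 w 0.04329640600000184
[('scene', 305, 'sag deg', np.float64(-2.9), 'top z@0', np.float64(-70.8), 'x range', np.float64(-63.0), np.float64(-20.0)), ('side', 394, 'sag deg', np.float64(-0.1), 'top z@0', np.float64(-70.5), 'x range', np.float64(-63.0), np.float64(67.0))] tool pitch -0.1
N 4 d [-30.4, -1.3, 29.3] w [0.0001, -0.1104, 0.0001]
```

Case 2's moment went from -0.07 to -0.11 N m, so nothing shifted and it is sound. I'll return it to its place.

```bash
python3 -m creep '[[[-30.4,-1.3,29.3],[0,-0.1104,0]],[[-30.4,-1.3,29.3],[0,-0.1104,0]],[[-30.4,-1.3,29.3],[0,-0.1104,0]],[[-30.4,-1.3,29.3],[0,-0.1104,0]],[[0,0,0],[0,0,0]],[[0,0,0],[0,0,0]]]'
python3 - <<'E'
from h import *
r,p=R.from_quat([-0.02893,0.97546,0.00588,0.218195]),np.array([.6377,.0231,.0239])
rows(r,p+[0.0,0,.012],vmax=30);print(r.inv().apply([0,0,-.012])*1000)
E
```

```text
clock: 22.52
eef_pos: [0.6369, 0.0232, 0.114]
tool_rot: [-0.029, 0.976, 0.006, 0.217]
ft_force: [0.4, -0.3, -4.5]
grip_width: 0.0431
grasp_force: 67.4
N 3 d [10.8, -0.0, 23.7] w [0.0002, -0.0006, 0.0001]
[ 5.11224022  0.0138402  10.85655601]
```

```bash
python3 -m creep '[[[10.8,0,23.7],[0,-0.0006,0]],[[10.8,0,23.7],[0,-0.0006,0]],[[7,0,15],[0,-0.0006,0]],[[3.8,0,8.7],[0,0,0]],[[2.5,0,5],[0,0,0]],[[1.2,0,2.5],[0,0,0]],[[0,0,0],[0,0,0]]]'
python3 - <<'E'
from h import *
r,p=R.from_quat([-0.02893,0.97546,0.00588,0.218195]),np.array([.6377,.0231,.0239])
rows(r,p)
E
```

```text
clock: 23.4
eef_pos: [0.6391, 0.0232, 0.0282]
tool_rot: [-0.029, 0.975, 0.006, 0.22]
ft_force: [0.3, -1.1, -5.3]
grip_width: 0.0427
grasp_force: 67.4
N 1 d [3.2, -0.0, 3.3] w [0.0004, 0.0032, 0.0003]
```

```bash
python3 -m creep '[[[1,0,1],[0,0.003,0]],[[1,0,0.8],[0,0,0]],[[0.5,0,0.6],[0,0,0]],[[0,0,0],[0,0,0]]]'
python3 -m creep '[[[0.3,0,0.6],[0,0,0]],[[0,0,0],[0,0,0]]]'
```

```text
clock: 23.9
eef_pos: [0.6374, 0.0231, 0.0244]
tool_rot: [-0.029, 0.976, 0.006, 0.218]
ft_force: [0.0, 0.1, -5.6]
grip_width: 0.043
grasp_force: 67.4
clock: 24.15
eef_pos: [0.6376, 0.0231, 0.0239]
tool_rot: [-0.029, 0.975, 0.006, 0.218]
ft_force: [0.4, 0.3, -4.0]
grip_width: 0.0426
grasp_force: 67.6
```

```bash
python3 -m creep '[[[0.2,0,0.7],[0,0,0]],[[0,0,0],[0,0,0]]]'
python3 -m creep '[[[0.2,0,0.7],[0,0,0]],[[0,0,0],[0,0,0]]]'
```

```text
clock: 24.4
eef_pos: [0.6377, 0.0231, 0.0239]
tool_rot: [-0.029, 0.975, 0.006, 0.218]
ft_force: [-5.3, -0.4, 2.9]
grip_width: 0.0432
grasp_force: 68.6
clock: 24.65
eef_pos: [0.6377, 0.0232, 0.0239]
tool_rot: [-0.029, 0.975, 0.006, 0.219]
ft_force: [-9.8, -0.8, 8.5]
grip_width: 0.043
grasp_force: 69.6
```

```bash
python3 -m creep '[[[-0.3,0,-0.8],[0,0,0]],[[0,0,0],[0,0,0]]]'
python3 -m creep '[[[0,0,0],[0,0,0]],[[0,0,0],[0,0,0]],[[0,0,0],[0,0,0]],[[0,0,-15],[0,0,0]],[[0,0,-35],[0,0,0]],[[0,0,-50],[0,0,0]],[[0,0,0],[0,0,0]],[[0,0,0],[0,0,0]]]' 66
python3 - <<'E'
from h import *
for n in ('scene','side','wrist'):
    p=vision.camera(n);o=bot.get_obs();T=np.eye(4);T[:3,:3]=R.from_quat(o['tool_rot']).as_matrix();T[:3,3]=o['eef_pos']
    W=cloud(p,Tcam(p) if n!='wrist' else T@np.array(p['tool_from_camera'])).reshape(-1,3)
    for i in (2,3):
        h=(W-C[i])@R.from_euler('zy',[3.4,-25],degrees=True).as_matrix();m=(abs(h[:,2]-.017)<.004)&(abs(h[:,1])<.035)&(abs(h[:,0])<.08);print(n,i,m.sum(),np.percentile(h[m],[1,50,99],axis=0).round(4).tolist())
r,p=g(3,.1);print(p);rows(r,p)
E
```

```text
clock: 24.9
eef_pos: [0.6376, 0.0231, 0.0239]
tool_rot: [-0.029, 0.975, 0.006, 0.218]
ft_force: [-5.7, -0.1, 5.1]
grip_width: 0.0431
grasp_force: 68.7
clock: 25.9
eef_pos: [0.5952, 0.0207, 0.1145]
tool_rot: [-0.029, 0.975, 0.006, 0.219]
ft_force: [0.4, -0.1, 0.1]
grip_width: 0.0661
grasp_force: 0.0
scene 2 877 [[-0.0659, -0.0218, 0.0134], [0.0058, 0.0016, 0.0169], [0.0641, 0.0225, 0.0194]]
scene 3 758 [[-0.0647, -0.0222, 0.0136], [0.0052, 0.0015, 0.0171], [0.064, 0.0228, 0.0193]]
side 2 752 [[-0.0632, -0.0232, 0.0132], [0.0019, -0.0019, 0.0171], [0.0641, 0.0235, 0.0201]]
side 3 905 [[-0.063, -0.0236, 0.0134], [0.0015, -0.0021, 0.017], [0.0644, 0.0223, 0.0202]]
wrist 2 8142 [[-0.0638, -0.0214, 0.0142], [-0.009, 0.0002, 0.0158], [0.0636, 0.0217, 0.0174]]
wrist 3 7953 [[-0.0638, -0.0219, 0.0141], [-0.0118, -0.0007, 0.0159], [0.062, 0.0219, 0.0176]]
[ 0.59971565 -0.06912788  0.11178385]
N 2 d [0.1, -45.0, 0.3] w [-0.0003, 0.0004, 0.0002]
```

Case 2 is back where it started, to within about 1 mm. Now case 3.

```bash
python3 -m creep '[[[0,-45,0],[0,0,0]],[[0,-45,0],[0,0,0]],[[0,0,20],[0,0,0]],[[0,0,0],[0,0,0]]]'
python3 - <<'E'
from h import *
rows(*g(3,0))
E
```

```text
clock: 26.55
eef_pos: [0.6073, -0.069, 0.0925]
tool_rot: [-0.028, 0.976, 0.007, 0.215]
ft_force: [0.7, 0.5, -0.2]
grip_width: 0.066
grasp_force: 0.0
N 2 d [-0.7, 0.2, 39.7] w [0.0, -0.0012, -0.0005]
```

```bash
python3 -m creep '[[[-1,0,32],[0,-0.002,-0.001]],[[0,0,26],[0,0,0]],[[0,0,14],[0,0,0]],[[0,0,6],[0,0,0]],[[0,0,0],[0,0,0]],[[0,0,0],[0,0,0]]]'
python3 -m creep '[[[0,0,0],[0,0,0]],[[0,0,0],[0,0,0]],[[0,0,0],[0,0,0]],[[0,0,0],[0,0,0]]]' 34
python3 - <<'E'
from h import *
o=bot.get_obs();np.savez('g3.npz',p=o['eef_pos'],r=o['tool_rot'])
r=R.from_quat(o['tool_rot']);p1=o['eef_pos']+np.array([0,0,.1]);rows(tool(YAW,0),[.5,-.07,.21],R0=r,p0=p1,vmax=40)
E
```

```text
clock: 27.3
eef_pos: [0.6436, -0.0667, 0.0266]
tool_rot: [-0.03, 0.975, 0.006, 0.22]
ft_force: [0.3, -0.1, 0.2]
grip_width: 0.0656
grasp_force: 0.0
clock: 27.8
eef_pos: [0.6434, -0.0669, 0.0267]
tool_rot: [-0.029, 0.975, 0.006, 0.22]
ft_force: [-4.0, 0.3, 6.5]
grip_width: 0.0432
grasp_force: 62.3
N 5 d [23.5, 1.1, -23.8] w [-0.0003, 0.0886, 0.0002]
```

```bash
python3 -m creep '[[[-4.2,0,-9.1],[0,0,0]],[[-10.6,0,-22.6],[0,0,0]],[[-13.8,0,-29.4],[0,0,0]],[[-13.8,0,-29.4],[0,0,0]],[[23.5,1,-24],[0,0.0885,0]],[[23.5,1,-24],[0,0.0885,0]],[[23.5,1,-24],[0,0.0885,0]],[[23.5,1,-24],[0,0.0885,0]],[[23.5,1,-24],[0,0.0885,0]],[[0,0,0],[0,0,0]],[[0,0,0],[0,0,0]]]'
python3 - <<'E'
from h import *
feel();casepitch()
E
python3 -m creep '[[[0,0,0],[0,0.113,0]],[[0,0,0],[0,0.113,0]],[[0,0,0],[0,0.113,0]],[[0,0,0],[0,0.113,0]],[[0,0,0],[0,0,0]],[[0,0,0],[0,0,0]],[[0,0,0],[0,0,0]]]'
python3 - <<'E'
from h import *
casepitch();feel();print(bot.get_obs()['joint_pos'])
E
python3 -m creep '[[[0,0,0],[0,-0.113,0]],[[0,0,0],[0,-0.113,0]],[[0,0,0],[0,-0.113,0]],[[0,0,0],[0,-0.113,0]],[[0,0,0],[0,0,0]],[[0,0,0],[0,0,0]]]'
python3 - <<'E'
from h import *
feel();casepitch()
d=np.load('g3.npz');rows(R.from_quat(d['r']),d['p']+[0,0,.09],vmax=45)
E
```

```text
clock: 29.18
eef_pos: [0.4992, -0.0701, 0.2088]
tool_rot: [-0.03, 1.0, -0.001, -0.0]
ft_force: [0.1, 0.5, -3.2]
grip_width: 0.0433
grasp_force: 61.6
F,T,tau [-0.118, 0.159, -4.052, 0.013, -0.023, -0.006, -39.537, 27.042, 0.002] sd [0.449, 0.363, 0.345, 0.026, 0.016, 0.035, 0.149, 0.177, 0.019] clock 29.575 w 0.043218074517336474
[('scene', 293, 'sag deg', np.float64(-1.2), 'top z@0', np.float64(-67.3), 'x range', np.float64(-61.0), np.float64(65.0)), ('side', 507, 'sag deg', np.float64(-0.4), 'top z@0', np.float64(-68.1), 'x range', np.float64(-62.0), np.float64(68.0))] tool pitch -0.1
clock: 30.55
eef_pos: [0.499, -0.0703, 0.212]
tool_rot: [-0.029, 0.975, -0.008, -0.222]
ft_force: [0.3, 0.3, -3.3]
grip_width: 0.043
grasp_force: 64.8
[('scene', 685, 'sag deg', np.float64(-0.4), 'top z@0', np.float64(-66.2), 'x range', np.float64(-60.0), np.float64(70.0)), ('side', 301, 'sag deg', np.float64(-0.1), 'top z@0', np.float64(-67.9), 'x range', np.float64(-62.0), np.float64(69.0))] tool pitch -25.7
F,T,tau [0.031, 0.045, -3.895, 0.044, -0.794, 0.005, -55.623, 23.454, 3.913] sd [0.295, 0.597, 0.341, 0.024, 0.027, 0.028, 0.228, 0.033, 0.025] clock 31.05 w 0.042776565884230074
[-0.09333095  0.66527812  0.59596225  1.94941501 -0.06812028 -0.13781947]
clock: 31.8
eef_pos: [0.4996, -0.0702, 0.2103]
tool_rot: [-0.03, 1.0, -0.001, -0.001]
ft_force: [0.2, 0.0, -4.1]
grip_width: 0.0436
grasp_force: 66.3
F,T,tau [-0.091, -0.116, -3.817, 0.008, -0.008, -0.001, -39.91, 26.94, 0.078] sd [0.366, 0.496, 0.518, 0.034, 0.02, 0.028, 0.286, 0.167, 0.047] clock 32.2 w 0.04287026763026233
[('scene', 299, 'sag deg', np.float64(-0.9), 'top z@0', np.float64(-67.1), 'x range', np.float64(-61.0), np.float64(68.0)), ('side', 504, 'sag deg', np.float64(-0.4), 'top z@0', np.float64(-68.1), 'x range', np.float64(-62.0), np.float64(68.0))] tool pitch -0.1
N 4 d [-32.0, -1.3, 29.1] w [0.0001, -0.1111, 0.0001]
```

Case 3 is sound too (-0.02 to -0.01 N m), so case 1 is confirmed as the loose one. I'll set case 3 back.

```bash
python3 -m creep '[[[-32,-1.3,29.1],[0,-0.111,0]],[[-32,-1.3,29.1],[0,-0.111,0]],[[-32,-1.3,29.1],[0,-0.111,0]],[[-32,-1.3,29.1],[0,-0.111,0]],[[0,0,0],[0,0,0]],[[0,0,0],[0,0,0]]]'
python3 - <<'E'
from h import *
d=np.load('g3.npz');rows(R.from_quat(d['r']),d['p']+[0,0,.012],vmax=30)
E
```

```text
clock: 33.05
eef_pos: [0.6427, -0.0668, 0.1168]
tool_rot: [-0.03, 0.975, 0.006, 0.219]
ft_force: [0.3, 0.2, -2.8]
grip_width: 0.0429
grasp_force: 66.3
N 3 d [10.9, -0.0, 23.6] w [0.0002, -0.0007, -0.0]
```

```bash
python3 -m creep '[[[10.8,0,23.7],[0,-0.0006,0]],[[10.8,0,23.7],[0,-0.0006,0]],[[7,0,15],[0,0,0]],[[3.8,0,8.7],[0,0,0]],[[2.5,0,5],[0,0,0]],[[1.2,0,2.5],[0,0,0]],[[0,0,0],[0,0,0]]]'
python3 - <<'E'
from h import *
d=np.load('g3.npz');rows(R.from_quat(d['r']),d['p'])
E
```

```text
clock: 33.92
eef_pos: [0.645, -0.0668, 0.031]
tool_rot: [-0.03, 0.975, 0.006, 0.221]
ft_force: [-0.2, -0.0, -3.1]
grip_width: 0.0434
grasp_force: 66.3
N 1 d [3.2, 0.1, 3.2] w [0.0003, 0.002, 0.0002]
```

```bash
python3 -m creep '[[[1,0,1],[0,0.002,0]],[[1,0,0.8],[0,0,0]],[[0.7,0,0.8],[0,0,0]],[[0,0,0],[0,0,0]]]'
python3 -m creep '[[[0.2,0,0.7],[0,0,0]],[[0,0,0],[0,0,0]]]'
python3 -m creep '[[[0.2,0,0.6],[0,0,0]],[[0,0,0],[0,0,0]]]'
```

```text
clock: 34.42
eef_pos: [0.6431, -0.0669, 0.0268]
tool_rot: [-0.03, 0.975, 0.006, 0.219]
ft_force: [-0.4, -0.1, -4.1]
grip_width: 0.0425
grasp_force: 66.3
clock: 34.67
eef_pos: [0.6434, -0.0669, 0.0267]
tool_rot: [-0.03, 0.975, 0.006, 0.219]
ft_force: [-5.8, 0.6, 2.8]
grip_width: 0.0434
grasp_force: 67.0
clock: 34.92
eef_pos: [0.6434, -0.0669, 0.0267]
tool_rot: [-0.03, 0.975, 0.006, 0.22]
ft_force: [-6.8, -0.2, 6.7]
grip_width: 0.043
grasp_force: 68.1
```

It's in contact with the stand. I'll release, retreat, and check everything.

```bash
python3 -m creep '[[[-0.2,0,-0.6],[0,0,0]],[[0,0,0],[0,0,0]]]'
python3 -m creep '[[[0,0,0],[0,0,0]],[[0,0,0],[0,0,0]],[[0,0,0],[0,0,0]],[[0,0,-15],[0,0,0]],[[0,0,-35],[0,0,0]],[[0,0,-50],[0,0,0]],[[0,0,-60],[0,0,0]],[[0,0,-40],[0,0,0]],[[0,0,0],[0,0,0]],[[0,0,0],[0,0,0]]]' 66
python3 - <<'E'
from h import *
for n in ('scene','side'):
    p=vision.camera(n);W=cloud(p,Tcam(p)).reshape(-1,3)
    for i in (2,3):
        h=(W-C[i])@R.from_euler('zy',[3.4,-25],degrees=True).as_matrix();m=(abs(h[:,2]-.017)<.004)&(abs(h[:,1])<.035)&(abs(h[:,0])<.08);print(n,i,m.sum(),np.percentile(h[m],[1,50,99],axis=0).round(4).tolist())
    h=(W-[*TR,.022])@R.from_euler('z',11.6,degrees=True).as_matrix();m=(abs(h[:,2]-.017)<.006)&(abs(h[:,1])<.05)&(abs(h[:,0])<.08);print(n,'tray',m.sum(),np.percentile(h[m],[1,50,99],axis=0).round(4).tolist())
    if n=='scene': cv2.imwrite('pics/end.png',p['image'])
E
```

```text
clock: 35.17
eef_pos: [0.6433, -0.0669, 0.0267]
tool_rot: [-0.03, 0.975, 0.006, 0.219]
ft_force: [-6.5, 0.2, 4.6]
grip_width: 0.0434
grasp_force: 67.3
clock: 36.42
eef_pos: [0.5576, -0.0718, 0.2072]
tool_rot: [-0.03, 0.975, 0.006, 0.219]
ft_force: [0.6, -0.5, -0.9]
grip_width: 0.0658
grasp_force: 0.0
scene 2 868 [[-0.066, -0.0221, 0.0137], [0.0049, 0.0013, 0.017], [0.0644, 0.0223, 0.0193]]
scene 3 750 [[-0.0639, -0.0222, 0.0134], [0.0051, 0.0013, 0.0171], [0.0637, 0.0222, 0.0193]]
scene tray 1455 [[-0.0641, -0.0214, 0.0142], [0.0044, 0.0005, 0.0173], [0.0645, 0.0217, 0.0202]]
side 2 742 [[-0.063, -0.0231, 0.0135], [0.0007, -0.0012, 0.0171], [0.0642, 0.023, 0.0198]]
side 3 907 [[-0.0633, -0.0233, 0.0133], [0.0003, -0.0021, 0.0171], [0.0639, 0.022, 0.02]]
side tray 456 [[-0.0643, -0.0245, 0.0115], [-0.0052, -0.0047, 0.018], [0.0534, 0.0241, 0.0215]]
```

View pics/end.png

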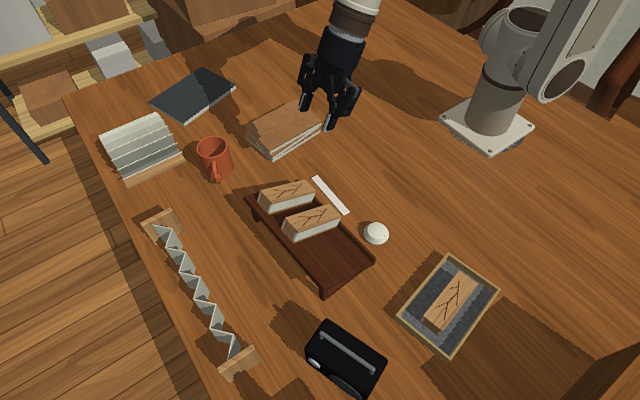

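The final view shows case 1 flat in the tray at (451,302), cases 2 and 3 in their places at (311,220) and (287,195), and nothing else moved.

```bash
python3 -c "
from workcell import workorder
print(workorder.job_done())"
```

```text
the job is handed in; nothing more can be done
None
```

Case 1, the left-hand one, had the loose block (0.21 N m shift on tipping) and now lies flat in the repair tray; cases 2 and 3 tested sound and are back in their places, and the job was handed in at about 36.5 s.

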